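# Wake the sensor can, then turn the mirror so the camera sees it

### The job

Pick up the slim banded sensor can, stand it centred on the tester's sprung pad and, still holding it, press it down until the pad is fully depressed; then ease up and let it go so that it stands upright on the raised pad. Then take the steel tab on top of the swivel mirror and turn the mirror until the bench camera at the other end of its rail sees the can in the middle of the mirror, and finish while holding the mirror at that angle, because its spring turns it back when released. Leave the wide canister and the black probe pod where they are.

Things in the scene. Friction and masses are not known exactly. Their poses are not given: they have to be found in the camera images.
- can: The sensor can: slim upright aluminium cylinder, 44 mm diameter, 75 mm tall, about 150 g, a black band around it 26 to 36 mm above its foot, and a brass stub (10 mm diameter, 9 mm high) on the middle of its top. Origin at the centre of its underside, z up. Loose; stands on the bench at the start. The wide canister beside it has no band.
- tester: The tester: grey block 92 x 92 mm, 26 mm high, fixed to the bench, with a round black pad (62 mm diameter) above its middle. Origin at the centre of the block's underside, on the bench; the pad is centred above it and its top is 48 mm above the bench when up, 36 mm when fully depressed.
- pad (a joint): Travel of the tester's sprung pad in m: 0 up, grows as it is pressed down, 0.012 fully depressed (a hard stop). The spring takes about 10 N when fully depressed, plus 60 N per m/s of damping; the can's own weight sinks it about 2 mm.
- rail: Aluminium rail 460 x 45 mm, 14 mm high, fixed to the bench, with the swivel mirror at one end and the bench camera (black box, top 98 mm above the bench) at the other. Origin on the bench below the mirror's pivot; x points along the rail from mirror to camera, z up. The lens is 298 mm from the pivot along x, 75 mm above the bench, and looks along the rail at the mirror's middle.
- mirror: The swivel mirror: upright plate 76 mm wide, 42 to 112 mm above the bench, turning about a vertical pivot in its face. Origin on the bench on the pivot; x is the outward normal of the face, y along the plate, z up. At rest the normal is 0.10 rad clockwise (from above) of the rail's x; it turns up to 1.5 rad anticlockwise against a spring of 0.02 to 0.06 N m that returns it when let go.
- mirror_tab (a point): Grip point on the steel tab on top of the mirror, on the pivot, 138 mm above the bench. The tab is a flat plate standing on edge: 10 mm thick along the mirror's x, 36 mm long along its y, from 112 to 152 mm above the bench. Same axes as the mirror.
- view (a point): Folded line of view of the camera: a point on the pivot, 75 mm above the bench, whose x axis points the way the camera's central view leaves the mirror (z up). Its angle from the rail's x is twice that of the mirror's normal. The can is in the middle of the mirror when this x axis points at the can.
- canister: Bystander: wide low aluminium canister, 58 mm diameter, 46 mm tall, no band. Origin at the centre of its underside.
- pod: Bystander: black probe pod, a bar 150 x 34 x 24 mm lying flat. Origin at the centre of its underside, x along the bar.

How it is judged:
By the outcome, as a careful person would: the job done as asked, in the order asked, and still so for the second after the job is handed in, while the arm keeps its last pose, push and grip.
It also fails if it takes over 53 s, if anything falls off the work surface, if the arm or the gripper's body presses on something with over 40 N, if the wrist force passes 120 N, or if a joint passes its speed limit or range.

### The arm

A 6-joint arm with a two-finger parallel gripper is mounted at the origin on the work surface. World frame = base frame: x ahead of the robot, y to its left, z up, the work surface at z = 0. Lengths are in m, angles in rad, forces in N, time in s.
With the tool pointing down it reaches from about 0.3 to 0.875 m from the base axis. Payload 6.4 kg.
Tool frame: the origin (TCP) lies midway between the tips of the shut fingers; the grasp point (between the pads) lies 19 mm behind it; z points along the fingers, y is the line along which they close (so a half turn about z gives the same grasp; the last joint's range is limited). The gripper opens to 88 mm and grips with 3 to 60 N. Pads are 18 mm wide; open, the fingers measure 123 mm over their backs; the gripper's body (75 mm by 187 mm) begins 45 mm behind the grasp point.
Start: joints at [1.016, 0.181, 1.607, -0, 1.354, -0.206], TCP at [0.197, 0.54, 0.239] pointing down, gripper open.
Joint ranges: [-2.99, 2.99], [-0.89, 2.07], [0.3, 2.58], [-1.14, 4.28], [0, 2.63], [-3.12, 3.12]. Speed limits (rad/s): [2.57, 2.57, 3.01, 3.14, 3.14, 3.14].

### API

Orientations are given as a unit quaternion [w, x, y, z].
In Python, from workcell import status, cams, order gives the robot as it stands.
- The arm moves only by the tool jog_arm, never from a script. Its argument "increments" is a list of rows, each an object with "jaw": the finger opening in mm, from 0 to 88.1; "offset": the shift along the tool's x, y, z in units of 30 mm (1.0 is 30 mm), a list of three; "roll": the turn about the tool's z in units of 6 degrees (1.0 is 6 degrees). A call has 1 to 12 rows; each row is the pose to reach, as a shift and turn from the pose commanded when the call began, along the tool's axes at that moment; what a row does not reach only later rows make up. A row lasts 1/12 s, in which the tool goes at most 41.7 mm and 7.16 degrees, less where a joint would pass 70% of its speed; a pose out of reach is approached as far as the arm can. A call with a gripper value outside its range is refused whole. The fingers move at their own pace and stop on an object; "force" is the grip in N (left out, the last holds). Time passes only in rows, so rows that repeat a pose let the fingers close. It gives the time, the measured TCP pose, the force, the opening and the grip force at its end, in the units of the state.
- status.state(): the state, without advancing time (a new reading comes with each control period).
- cams.snapshot(name): name is "side" or "top"; returns a dict with "color" (420x560x3 uint8, red, green, blue), "depth" (420x560 float32, m along the optical axis (not along the pixel's ray), 0 where there is no reading), "intrinsics" (3x3 intrinsics, pixels), "distortion" ([k1, k2, p1, p2, k3] as OpenCV has them; the pictures are not rectified), "world_to_cam" (4x4, takes a point from world to camera coordinates). Camera axes: x right, y down, z forward; pixel columns grow to the right and rows downward; lengths in m; the calibration is good to about 2 mm. A picture is of the moment at which its call begins.
- order.sign_off(): hands the job in; it is judged then, once.
The state is a dict: "time": time; "qpos": joint angles; "qvel": joint speeds; "joint_torque": joint torques, N m; "tool_pos": TCP position; "orientation": TCP orientation; "ft_force": force on the tool from outside, world axes, zero at the start; "torque": the same for the moment, N m; "opening": finger opening in m; "gripper_force": force on a finger pad.
Only numpy, scipy, OpenCV 4.12 (cv2) and the standard library are available. Lean on these libraries where they do the work, as an engineer would, in place of code of your own. Each camera call takes 0.05 s, during which the arm holds its last target. There are 200 camera calls.

## Working session

There is one attempt and no reset: what is moved stays moved. The work goes in short steps, Python scripts to look and compute and a tool call to move; the robot and the scene stay as the last step left them, time stands still between calls to the robot, and variables do not carry over. Pictures are saved under pics/ and viewed, at most 10 in all, crops included, and the job is handed in when it is done.

Besides the shell and the picture viewer there is one more tool, called in YAML: its name, and indented under it one key for each argument. jog_arm: Moves the arm, as the interface text tells. Its arguments: {"type":"object","properties":{"increments":{"type":"array"},"force":{"type":"number"}},"required":["increments"]}

```bash
mkdir -p pics
cat > h.py <<'E'
import numpy as np, cv2
from workcell import status, cams, order
def snap(n):
    s=cams.snapshot(n); np.savez(f'pics/{n}.npz',**s); return s
def load(n): return dict(np.load(f'pics/{n}.npz'))
def ray(s,uv):
    p=cv2.undistortPoints(np.array([[uv]],float),s['intrinsics'],s['distortion'])[0,0]
    R=s['world_to_cam'][:3,:3];t=s['world_to_cam'][:3,3]
    return -R.T@t, R.T@np.array([p[0],p[1],1])
def atz(s,uv,z):
    o,d=ray(s,uv); return o+d*(z-o[2])/d[2]
def tri(s1,uv1,s2,uv2):
    o1,d1=ray(s1,uv1);o2,d2=ray(s2,uv2)
    a=np.linalg.lstsq(np.c_[d1,-d2],o2-o1,rcond=None)[0]
    p,q=o1+a[0]*d1,o2+a[1]*d2; return (p+q)/2,np.linalg.norm(p-q)
def dep(s,uv):
    u,v=map(int,np.round(uv)); z=np.median(s['depth'][v-1:v+2,u-1:u+2])
    o,d=ray(s,uv); return o+d*z
E
python3 - <<'E'
from h import *
for n in('top','side'):
    s=snap(n); cv2.imwrite(f'pics/{n}0.png',s['color'][:,:,::-1]); print(n,np.round(np.linalg.inv(s['world_to_cam']),3))
print(status.state())
E
```

```text
top [[-0.002 -0.988  0.156  0.418]
 [-1.     0.003  0.007 -0.018]
 [-0.007 -0.156 -0.988  0.93 ]
 [ 0.     0.     0.     1.   ]]
side [[ 0.944 -0.189  0.271  0.312]
 [-0.33  -0.592  0.736 -0.662]
 [ 0.022 -0.784 -0.621  0.628]
 [ 0.     0.     0.     1.   ]]
{'time': 0.1, 'qpos': array([ 1.01574375e+00,  1.81434123e-01,  1.60786973e+00, -4.23031946e-05,
        1.35381624e+00, -2.06299914e-01]), 'qvel': array([-0.00024887, -0.00027233, -0.00249188,  0.00166065, -0.00067563,
        0.00053311]), 'joint_torque': array([ 6.26425190e-04, -4.34811616e+01, -3.42697012e+01,  7.03742425e-02,
        3.40355700e-02, -6.46835315e-05]), 'tool_pos': array([0.19623464, 0.5399774 , 0.23793709]), 'orientation': array([-2.64584889e-04,  1.73489411e-01,  9.84835438e-01, -7.16720527e-04]), 'ft_force': array([-0.07784068, -0.36317701,  0.33502564]), 'torque': array([-0.01300957,  0.01438505,  0.00872225]), 'gripper_force': 0.0, 'opening': 0.0883320133966249}
```

View pics/top0.png

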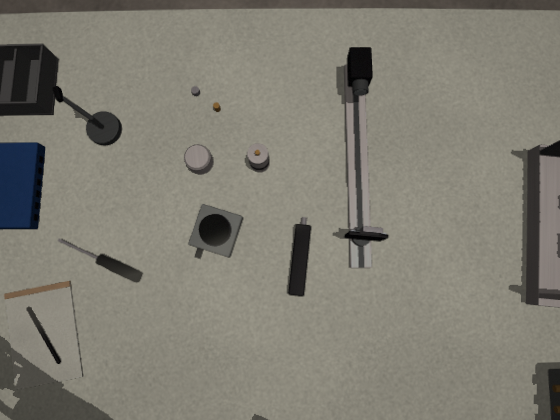

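View pics/side0.png

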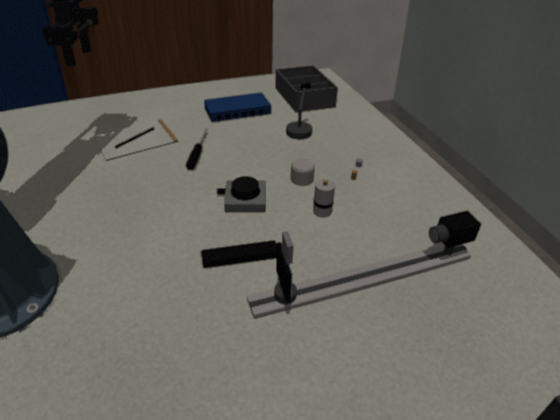

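The top view shows the can at (258,157) with its brass stub at (257,153), the canister at (197,157), the tester pad at (215,230), the pod at (300,260), the mirror at (366,236) and the bench camera at (360,65). In the side view the can is at (324,195), the pad at (245,188) and the mirror tab at (287,245). I'll enlarge both.

Run:
```python
from h import *
a=load('top')['color'][130:270,180:400,::-1]; b=load('side')['color'][165:315,200:400,::-1]
cv2.imwrite('pics/tc.png',np.clip(cv2.resize(a,None,fx=3.6,fy=3.6,interpolation=2)*1.6,0,255).astype(np.uint8))
cv2.imwrite('pics/sc.png',np.clip(cv2.resize(b,None,fx=4,fy=4,interpolation=2)*1.6,0,255).astype(np.uint8))
```

```text
(no output)
```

View pics/tc.png

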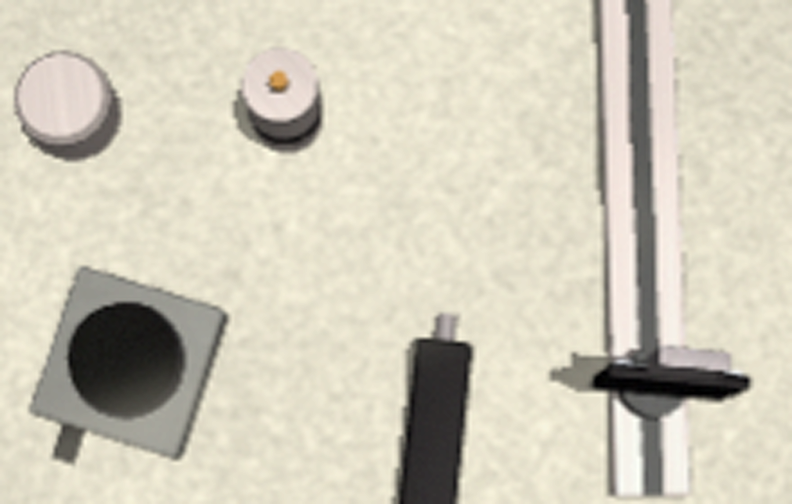

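View pics/sc.png

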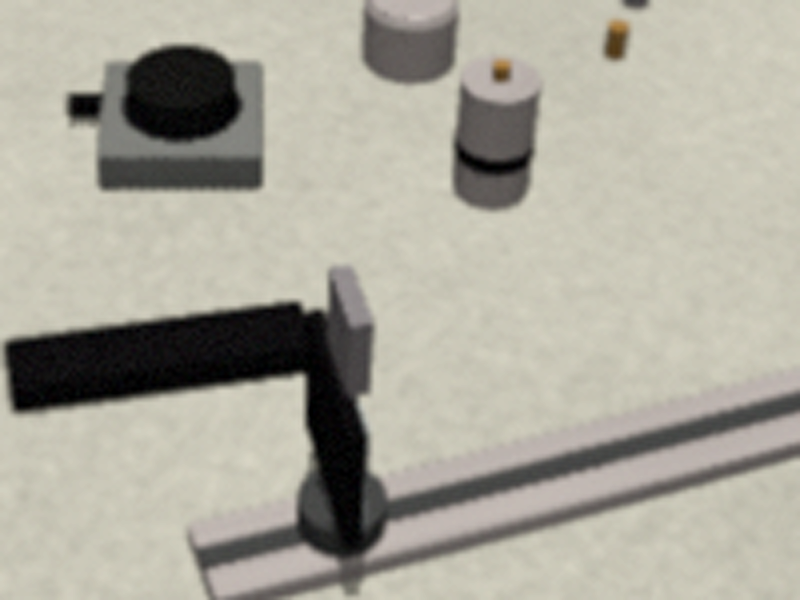

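In the enlarged crops:
- **Can:** the stub top is at top (279,78) and side (502,64), and the can's top disc centre is at top (281,85) and side (500,80).
- **Pad:** its centre is at top (127,360) and about side (181,85).
- **Tab:** the top-face centre is at about top (698,357) and side (351,296).

```bash
cat >> h.py <<'E'
T=lambda u,v:((u+.5)/3.6-.5+180,(v+.5)/3.6-.5+130)
S=lambda u,v:((u+.5)/4-.5+200,(v+.5)/4-.5+165)
E
python3 - <<'E'
from h import *
np.set_printoptions(precision=4,suppress=True)
t,s=load('top'),load('side')
for n,a,b,z in [('stub',(279,78),(502,64),.084),('cantop',(281,85),(500,80),.075),('pad',(127,360),(181,85),.048),('tab',(698,357),(351,296),.152)]:
    print(n,*tri(t,T(*a),s,S(*b)),'z-plane',atz(t,T(*a),z),atz(s,S(*b),z),'depth',dep(t,T(*a)),dep(s,S(*b)))
print('block corners',[atz(t,T(*p),.026) for p in((82,267),(228,316),(181,459),(32,411))], np.mean([atz(t,T(*p),.026) for p in((82,267),(228,316),(181,459),(32,411))],0))
# rail groove direction & edges
for p in((611,495),(689,495),(598,60),(677,60)): print('rail',atz(t,T(*p),.014))
# point clouds
def cloud(s):
    h,w=s['depth'].shape; u,v=np.meshgrid(np.arange(w),np.arange(h)); m=s['depth']>0
    p=cv2.undistortPoints(np.c_[u[m],v[m]].astype(float)[:,None],s['intrinsics'],s['distortion'])[:,0]
    P=np.c_[p,np.ones(len(p))]*s['depth'][m][:,None]; M=np.linalg.inv(s['world_to_cam']); return P@M[:3,:3].T+M[:3,3]
for n,S_ in(('top',t),('side',s)):
    P=cloud(S_)
    for nm,z0,z1,c,r in(('can',.07,.079,atz(t,T(281,85),.075),.04),('pad',.044,.053,atz(t,T(127,360),.048),.05),('tab',.147,.157,atz(t,T(698,357),.152),.04)):
        q=P[(abs(P[:,2]-(z0+z1)/2)<(z1-z0)/2)&(np.hypot(*(P[:,:2]-c[:2]).T)<r)]
        if len(q)>5:
            w=np.linalg.svd(q[:,:2]-q[:,:2].mean(0),full_matrices=False)[2][0]
            print(n,nm,len(q),q.mean(0),(q.min(0)+q.max(0))/2,np.ptp(q,0),'ang',np.arctan2(w[1],w[0]))
E
```

```text
stub [0.6736 0.0423 0.0825] 0.0010119437014779865 z-plane [0.6737 0.0421 0.084 ] [0.6721 0.0404 0.084 ] depth [0.6737 0.0421 0.0838] [0.6722 0.0405 0.0839]
cantop [0.6728 0.0418 0.0725] 0.0004073524220734317 z-plane [0.6723 0.0416 0.075 ] [0.671  0.0386 0.075 ] depth [0.6699 0.041  0.0829] [0.6707 0.0381 0.0754]
pad [0.5197 0.1312 0.041 ] 0.0010097216764949882 z-plane [0.5184 0.1301 0.048 ] [0.5177 0.1217 0.048 ] depth [0.5184 0.1301 0.0479] [0.5184 0.1242 0.0461]
tab [ 0.5068 -0.1746  0.151 ] 0.001432003967311489 z-plane [ 0.5073 -0.1745  0.152 ] [ 0.5056 -0.1756  0.152 ] depth [ 0.5074 -0.1746  0.1519] [ 0.5057 -0.1752  0.1517]
block corners [array([0.5762, 0.1618, 0.026 ]), array([0.5467, 0.075 , 0.026 ]), array([0.4632, 0.1012, 0.026 ]), array([0.4911, 0.1887, 0.026 ])] [0.5193 0.1317 0.026 ]
rail [ 0.4423 -0.1488  0.014 ]
rail [ 0.4421 -0.1944  0.014 ]
rail [ 0.7055 -0.1475  0.014 ]
rail [ 0.7054 -0.1958  0.014 ]
top can 320 [0.672  0.0413 0.0745] [0.6731 0.0411 0.0741] [0.0429 0.0413 0.008 ] ang 2.372332114771906
top pad 687 [0.5203 0.1334 0.0472] [0.521  0.1336 0.0482] [0.0603 0.0606 0.0085] ang 1.3220434205292042
top tab 116 [ 0.5064 -0.1717  0.1516] [ 0.5064 -0.1722  0.1512] [0.013  0.0368 0.0071] ang -1.6661719048396093
side can 193 [0.671  0.0385 0.0734] [0.6726 0.0411 0.0743] [0.0429 0.044  0.0086] ang -2.280420944379634
side pad 350 [0.5201 0.1321 0.0462] [0.5204 0.1319 0.0473] [0.0601 0.0634 0.0065] ang -1.378922019402475
side tab 116 [ 0.5058 -0.1755  0.1505] [ 0.5061 -0.1749  0.1499] [0.0128 0.0369 0.0058] ang -1.6596003562710608
```

```bash
cat >> h.py <<'E'
from scipy.spatial.transform import Rotation as Ro
def go(p,yaw=None):
    s=status.state(); q=s['orientation']; R=Ro.from_quat(q[[1,2,3,0]]).as_matrix()
    cur=np.arctan2(R[1,1],R[0,1])
    print('units',np.round(R.T@(np.array(p)-s['tool_pos'])/.03,3),'pos',np.round(s['tool_pos'],4),'yaw_y deg',round(np.degrees(cur),2),'tilt',np.round(R[:2,2],4))
    if yaw is not None: print('roll units',round(-(np.degrees((yaw-cur+np.pi/2)%np.pi-np.pi/2))/6,3))
def cloud(s):
    h,w=s['depth'].shape; u,v=np.meshgrid(np.arange(w),np.arange(h)); m=s['depth']>0
    p=cv2.undistortPoints(np.c_[u[m],v[m]].astype(float)[:,None],s['intrinsics'],s['distortion'])[:,0]
    P=np.c_[p,np.ones(len(p))]*s['depth'][m][:,None]; M=np.linalg.inv(s['world_to_cam']); return P@M[:3,:3].T+M[:3,3]
E
python3 - <<'E'
from h import *
go((.672,.041,.135))
for n in('top','side'):
    P=cloud(load(n)); q=P[(P[:,2]>.011)&(P[:,2]<.018)&(abs(P[:,1]+.173)<.06)&(P[:,0]>.43)&(P[:,0]<.93)]
    for a in np.arange(.42,.92,.06):
        r=q[(q[:,0]>a)&(q[:,0]<a+.06)]
        if len(r)>20: print(n,round(a,2),len(r),np.round([np.percentile(r[:,1],2),np.percentile(r[:,1],98),(r[:,1].min()+r[:,1].max())/2],4))
    c=P[(P[:,2]>.09)&(P[:,2]<.104)&(P[:,0]>.7)&(abs(P[:,1]+.173)<.1)]
    print('cam',np.round([c.min(0),c.max(0),(c.min(0)+c.max(0))/2],4), len(q),np.round([q[:,0].min(),q[:,0].max()],3))
E
```

```text
units [-20.589 -10.207   3.441] pos [0.1962 0.54   0.2379] yaw_y deg 70.02 tilt [-0.0008 -0.0013]
top 0.42 356 [-0.193  -0.1507 -0.1723]
top 0.48 240 [-0.1934 -0.1517 -0.1726]
top 0.54 514 [-0.193  -0.1518 -0.1727]
top 0.6 507 [-0.1927 -0.1519 -0.1722]
top 0.66 506 [-0.1929 -0.1502 -0.1712]
top 0.72 484 [-0.1923 -0.1494 -0.1712]
top 0.78 397 [-0.1927 -0.149  -0.1711]
top 0.84 72 [-0.1619 -0.1482 -0.1557]
cam [[ 0.8045 -0.1949  0.09  ]
 [ 0.8969 -0.1479  0.1019]
 [ 0.8507 -0.1714  0.096 ]] 3076 [0.442 0.899]
side 0.42 440 [-0.1961 -0.1529 -0.1744]
side 0.48 316 [-0.196  -0.1533 -0.1745]
side 0.54 580 [-0.1957 -0.1536 -0.1744]
side 0.6 530 [-0.1954 -0.1533 -0.1735]
side 0.66 517 [-0.1951 -0.1529 -0.1742]
side 0.72 497 [-0.1953 -0.1514 -0.1731]
side 0.78 449 [-0.1947 -0.1517 -0.1733]
side 0.84 303 [-0.1953 -0.1523 -0.1729]
cam [[ 0.8029 -0.1965  0.0901]
 [ 0.8949 -0.1498  0.0997]
 [ 0.8489 -0.1731  0.0949]] 3636 [0.441 0.901]
```

jog_arm:
  increments:
    - {"jaw": 88, "offset": [-20.6, -10.2, 3.4], "roll": 0}
    - {"jaw": 88, "offset": [-20.6, -10.2, 3.4], "roll": 0}
    - {"jaw": 88, "offset": [-20.6, -10.2, 3.4], "roll": 0}
    - {"jaw": 88, "offset": [-20.6, -10.2, 3.4], "roll": 0}
    - {"jaw": 88, "offset": [-20.6, -10.2, 3.4], "roll": 0}
    - {"jaw": 88, "offset": [-20.6, -10.2, 3.4], "roll": 0}
    - {"jaw": 88, "offset": [-20.6, -10.2, 3.4], "roll": 0}
    - {"jaw": 88, "offset": [-20.6, -10.2, 3.4], "roll": 0}
    - {"jaw": 88, "offset": [-20.6, -10.2, 3.4], "roll": 0}
    - {"jaw": 88, "offset": [-20.6, -10.2, 3.4], "roll": 0}
    - {"jaw": 88, "offset": [-20.6, -10.2, 3.4], "roll": 0}
    - {"jaw": 88, "offset": [-20.6, -10.2, 3.4], "roll": 0}

```text
time: 1.1
tool_pos: [0.5389, 0.1808, 0.1649]
orientation: [-0.0, 0.174, 0.985, -0.0]
ft_force: [0.6, 0.1, 0.3]
opening: 0.088
gripper_force: 0.0
```

```bash
python3 -c "
from h import *
go((.672,.041,.135))"
```

```text
units [-5.764 -2.862  0.995] pos [0.5389 0.1808 0.1649] yaw_y deg 70.0 tilt [-0.0006  0.    ]
```

jog_arm:
  increments:
    - {"jaw": 88, "offset": [-5.75, -2.85, 1.0], "roll": 0}
    - {"jaw": 88, "offset": [-5.75, -2.85, 1.0], "roll": 0}
    - {"jaw": 88, "offset": [-5.75, -2.85, 1.0], "roll": 0}
    - {"jaw": 88, "offset": [-5.75, -2.85, 1.0], "roll": 0}
    - {"jaw": 88, "offset": [-5.75, -2.85, 1.0], "roll": 0}
    - {"jaw": 88, "offset": [-5.75, -2.85, 1.0], "roll": 0}
    - {"jaw": 88, "offset": [-5.75, -2.85, 1.0], "roll": 0}
    - {"jaw": 88, "offset": [-5.75, -2.85, 1.0], "roll": 0}

```text
time: 1.77
tool_pos: [0.67, 0.0439, 0.1349]
orientation: [-0.001, 0.174, 0.985, 0.0]
ft_force: [-0.3, 0.0, 0.1]
opening: 0.0878
gripper_force: 0.0
```

```bash
python3 -c "
from h import *
go((.672,.041,.037))"
```

```text
units [-0.101 -0.069  3.262] pos [0.67   0.0439 0.1349] yaw_y deg 70.01 tilt [-0.0018  0.0006]
```

jog_arm:
  increments:
    - {"jaw": 88, "offset": [-0.1, -0.07, 0.6], "roll": 0}
    - {"jaw": 88, "offset": [-0.1, -0.07, 1.2], "roll": 0}
    - {"jaw": 88, "offset": [-0.1, -0.07, 1.8], "roll": 0}
    - {"jaw": 88, "offset": [-0.1, -0.07, 2.4], "roll": 0}
    - {"jaw": 88, "offset": [-0.1, -0.07, 3.0], "roll": 0}
    - {"jaw": 88, "offset": [-0.1, -0.07, 3.25], "roll": 0}
    - {"jaw": 88, "offset": [-0.1, -0.07, 3.25], "roll": 0}
    - {"jaw": 88, "offset": [-0.1, -0.07, 3.25], "roll": 0}

```text
time: 2.43
tool_pos: [0.6727, 0.0414, 0.0385]
orientation: [-0.0, 0.173, 0.985, 0.0]
ft_force: [0.1, 0.6, 1.0]
opening: 0.088
gripper_force: 0.0
```

jog_arm:
  increments:
    - {"jaw": 38, "offset": [0, 0, 0], "roll": 0}
    - {"jaw": 38, "offset": [0, 0, 0], "roll": 0}
    - {"jaw": 38, "offset": [0, 0, 0], "roll": 0}
    - {"jaw": 38, "offset": [0, 0, 0], "roll": 0}
    - {"jaw": 38, "offset": [0, 0, 0], "roll": 0}
    - {"jaw": 38, "offset": [0, 0, 0], "roll": 0}
    - {"jaw": 38, "offset": [0, 0, 0], "roll": 0}
    - {"jaw": 38, "offset": [0, 0, 0], "roll": 0}
    - {"jaw": 38, "offset": [0, 0, 0], "roll": 0}
    - {"jaw": 38, "offset": [0, 0, 0], "roll": 0}
  force: 40

```text
time: 3.27
tool_pos: [0.6732, 0.0404, 0.0382]
orientation: [0.0, 0.174, 0.985, 0.0]
ft_force: [-0.3, 0.9, 2.2]
opening: 0.043
gripper_force: 40.0
```

```bash
python3 -c "
from h import *
st=status.state(); print(st['opening'],st['gripper_force'],st['ft_force'])
go((.5205,.132,.16))
t,s=snap('top'),snap('side')
a=cv2.resize(t['color'][110:210,200:320,::-1],None,fx=3.3,fy=3.3,interpolation=2);b=cv2.resize(s['color'][130:230,260:380,::-1],None,fx=3.3,fy=3.3,interpolation=2)
cv2.imwrite('pics/grasp.png',np.clip(np.hstack([a,b])*1.6,0,255).astype(np.uint8))"
```

```text
0.043005613471701676 39.999977212864906 [-0.30117629  0.91706185  2.21206796]
units [ 5.826  1.13  -4.06 ] pos [0.6732 0.0404 0.0382] yaw_y deg 70.01 tilt [0.0003 0.0001]
```

View pics/grasp.png

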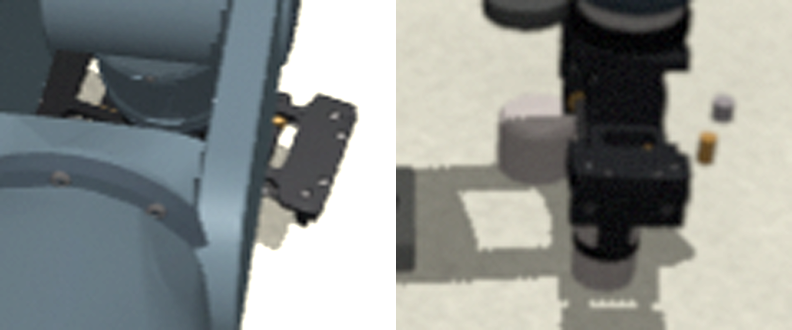

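The left half (top view) is mostly the arm. The right half (side view) shows the can upright between the fingers, with its foot at about (605,280). The grip reads 40 N at 43 mm. Lifting now.

jog_arm:
  increments:
    - {"jaw": 38, "offset": [0, 0, -0.6], "roll": 0}
    - {"jaw": 38, "offset": [0, 0, -1.5], "roll": 0}
    - {"jaw": 38, "offset": [0, 0, -2.5], "roll": 0}
    - {"jaw": 38, "offset": [0, 0, -3.5], "roll": 0}
    - {"jaw": 38, "offset": [1, 0.2, -3.5], "roll": 0}
    - {"jaw": 38, "offset": [2, 0.4, -3.5], "roll": 0}
    - {"jaw": 38, "offset": [3, 0.6, -3.5], "roll": 0}
    - {"jaw": 38, "offset": [4, 0.8, -3.5], "roll": 0}
    - {"jaw": 38, "offset": [5, 1.0, -3.5], "roll": 0}
    - {"jaw": 38, "offset": [5.6, 1.13, -3.5], "roll": 0}
    - {"jaw": 38, "offset": [5.83, 1.13, -3.5], "roll": 0}
    - {"jaw": 38, "offset": [5.83, 1.13, -3.5], "roll": 0}

```text
time: 4.37
tool_pos: [0.519, 0.1325, 0.1428]
orientation: [-0.0, 0.173, 0.985, -0.0]
ft_force: [-0.1, -0.3, -0.6]
opening: 0.0431
gripper_force: 40.0
```

```bash
python3 -c "
from h import *
st=status.state(); print(st['opening'],st['gripper_force'],st['ft_force'])
go((.5205,.132,.086))
t,s=snap('top'),snap('side')
a=cv2.resize(t['color'][160:280,150:270,::-1],None,fx=3.3,fy=3.3,interpolation=2);b=cv2.resize(s['color'][100:220,180:300,::-1],None,fx=3.3,fy=3.3,interpolation=2)
cv2.imwrite('pics/over.png',np.clip(np.hstack([a,b])*1.6,0,255).astype(np.uint8))"
```

```text
0.04308175326479257 40.00007659429684 [-0.14264025 -0.26609986 -0.58039252]
units [-0.056  0.002  1.893] pos [0.519  0.1325 0.1428] yaw_y deg 70.11 tilt [-0.0009 -0.0003]
```

View pics/over.png

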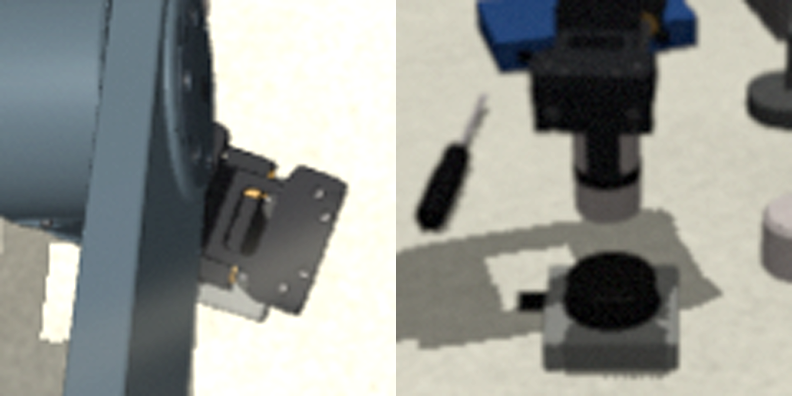

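The can hangs upright above the pad. In the side half its foot is centred at about (607,200), with its front edge at y=220, and the pad top is centred at about (613,281).

```bash
python3 -c "
from h import *
s=load('side'); f=lambda u,v:(180+(u-396+.5)/3.3-.5,100+(v+.5)/3.3-.5)
print(atz(s,f(607,200),.1046),atz(s,f(613,281),.048))
# front edge of foot: 22mm beyond
print('front',atz(s,f(607,220),.1046),atz(s,f(607,176),.1046+.03))
P=cloud(s); 
for z0,z1,c,nm in((.106,.128,(.52,.132),'canlow'),(.044,.052,(.52,.132),'pad')):
    q=P[(P[:,2]>z0)&(P[:,2]<z1)&(np.hypot(P[:,0]-c[0],P[:,1]-c[1])<.04)]
    if nm=='canlow':
        from scipy.optimize import least_squares as L
        r=L(lambda p:np.hypot(q[:,0]-p[0],q[:,1]-p[1])-.022,c,loss='soft_l1',f_scale=.002); print(nm,len(q),r.x,r.cost)
    else: print(nm,len(q),(q.min(0)+q.max(0))/2)
P=cloud(load('side'))
"
```

```text
[0.52075547 0.13759682 0.1046    ] [0.51992748 0.12523528 0.048     ]
front [0.51431925 0.11455108 0.1046    ] [0.51638533 0.11906401 0.1346    ]
canlow 176 [0.51968325 0.13234245] 0.00011066425016557295
pad 357 [0.52043946 0.13304752 0.04644766]
```

jog_arm:
  increments:
    - {"jaw": 38, "offset": [-0.03, 0, 0.5], "roll": 0}
    - {"jaw": 38, "offset": [-0.03, 0, 1.0], "roll": 0}
    - {"jaw": 38, "offset": [-0.03, 0, 1.4], "roll": 0}
    - {"jaw": 38, "offset": [-0.03, 0, 1.7], "roll": 0}
    - {"jaw": 38, "offset": [-0.03, 0, 1.8], "roll": 0}
    - {"jaw": 38, "offset": [-0.03, 0, 1.9], "roll": 0}
    - {"jaw": 38, "offset": [-0.03, 0, 1.97], "roll": 0}
    - {"jaw": 38, "offset": [-0.03, 0, 2.04], "roll": 0}
    - {"jaw": 38, "offset": [-0.03, 0, 2.1], "roll": 0}
    - {"jaw": 38, "offset": [-0.03, 0, 2.1], "roll": 0}
    - {"jaw": 38, "offset": [-0.03, 0, 2.1], "roll": 0}

```text
time: 5.38
tool_pos: [0.5217, 0.1315, 0.0807]
orientation: [0.001, 0.173, 0.985, -0.0]
ft_force: [-0.5, -2.0, 1.8]
opening: 0.0433
gripper_force: 40.0
```

```bash
python3 -c "
from h import *
st=status.state(); print(st['opening'],st['gripper_force'],st['ft_force'])
go((.5205,.132,.074))"
```

```text
0.043279832935804945 40.000666121486574 [-0.54773454 -2.04418005  1.77692825]
units [0.042 0.002 0.223] pos [0.5217 0.1315 0.0807] yaw_y deg 70.02 tilt [ 0.0013 -0.0003]
```

jog_arm:
  increments:
    - {"jaw": 38, "offset": [0, 0, 0.07], "roll": 0}
    - {"jaw": 38, "offset": [0, 0, 0.13], "roll": 0}
    - {"jaw": 38, "offset": [0, 0, 0.18], "roll": 0}
    - {"jaw": 38, "offset": [0, 0, 0.22], "roll": 0}
    - {"jaw": 38, "offset": [0, 0, 0.24], "roll": 0}
    - {"jaw": 38, "offset": [0, 0, 0.24], "roll": 0}
    - {"jaw": 38, "offset": [0, 0, 0.24], "roll": 0}

```text
time: 5.97
tool_pos: [0.5219, 0.1316, 0.0741]
orientation: [0.001, 0.173, 0.985, -0.0]
ft_force: [-3.6, -2.6, 10.5]
opening: 0.0431
gripper_force: 40.0
```

```bash
python3 -c "
from h import *
st=status.state(); print(st['opening'],st['gripper_force'],st['ft_force'])
go((.5205,.132,.074))"
```

```text
0.04308924645582412 40.00157256843522 [-3.56681719 -2.61522035 10.49070755]
units [ 0.048 -0.003  0.005] pos [0.5219 0.1316 0.0741] yaw_y deg 70.03 tilt [ 0.0016 -0.0003]
```

jog_arm:
  increments:
    - {"jaw": 38, "offset": [0, 0, 0.03], "roll": 0}
    - {"jaw": 38, "offset": [0, 0, 0.05], "roll": 0}
    - {"jaw": 38, "offset": [0, 0, 0.05], "roll": 0}
    - {"jaw": 38, "offset": [0, 0, 0.05], "roll": 0}

```text
time: 6.3
tool_pos: [0.5222, 0.1315, 0.074]
orientation: [0.001, 0.173, 0.985, -0.0]
ft_force: [-8.3, -2.7, 20.9]
opening: 0.043
gripper_force: 40.0
```

```bash
python3 -c "
from h import *
st=status.state(); print(st['opening'],st['gripper_force'],st['ft_force'])
go((.5205,.132,.086))
s=snap('side')
cv2.imwrite('pics/press.png',np.clip(cv2.resize(s['color'][130:230,190:300,::-1],None,fx=5,fy=5,interpolation=2)*1.8,0,255).astype(np.uint8))"
```

```text
0.043002698269645936 40.00484262825921 [-8.33642883 -2.6629126  20.88101791]
units [ 0.057 -0.004 -0.4  ] pos [0.5222 0.1315 0.074 ] yaw_y deg 70.04 tilt [ 0.002  -0.0006]
```

View pics/press.png

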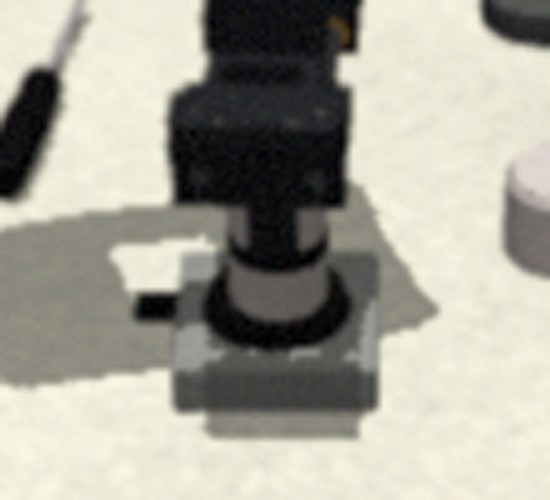

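The can sits mid-pad: can edges at x=228–328, pad edges at 203–350. The force rose from 10.5 to 20.9 N with no further travel, so the pad is on its stop. Easing up.

jog_arm:
  increments:
    - {"jaw": 38, "offset": [0, 0, -0.05], "roll": 0}
    - {"jaw": 38, "offset": [0, 0, -0.11], "roll": 0}
    - {"jaw": 38, "offset": [0, 0, -0.17], "roll": 0}
    - {"jaw": 38, "offset": [0, 0, -0.23], "roll": 0}
    - {"jaw": 38, "offset": [0, 0, -0.29], "roll": 0}
    - {"jaw": 38, "offset": [0, 0, -0.34], "roll": 0}
    - {"jaw": 38, "offset": [0, 0, -0.38], "roll": 0}
    - {"jaw": 38, "offset": [0, 0, -0.38], "roll": 0}
    - {"jaw": 38, "offset": [0, 0, -0.38], "roll": 0}
    - {"jaw": 38, "offset": [0, 0, -0.38], "roll": 0}

```text
time: 7.18
tool_pos: [0.5212, 0.1318, 0.0827]
orientation: [0.0, 0.174, 0.985, 0.0]
ft_force: [1.0, -0.0, 0.2]
opening: 0.043
gripper_force: 40.0
```

```bash
python3 -c "
from h import *
st=status.state(); print(st['opening'],st['gripper_force'],st['ft_force'])
go((.5205,.132,.084))"
```

```text
0.042983155363544606 40.000097011215985 [ 0.99969423 -0.04964423  0.20263443]
units [ 0.024 -0.002 -0.045] pos [0.5212 0.1318 0.0827] yaw_y deg 70.01 tilt [0.0001 0.0003]
```

jog_arm:
  increments:
    - {"jaw": 42, "offset": [0, 0, -0.02], "roll": 0}
    - {"jaw": 43, "offset": [0, 0, -0.02], "roll": 0}
    - {"jaw": 44, "offset": [0, 0, -0.02], "roll": 0}
    - {"jaw": 45, "offset": [0, 0, -0.02], "roll": 0}
    - {"jaw": 47, "offset": [0, 0, -0.02], "roll": 0}
    - {"jaw": 50, "offset": [0, 0, -0.02], "roll": 0}
    - {"jaw": 56, "offset": [0, 0, -0.02], "roll": 0}
    - {"jaw": 64, "offset": [0, 0, -0.02], "roll": 0}
    - {"jaw": 74, "offset": [0, 0, -0.02], "roll": 0}
    - {"jaw": 88, "offset": [0, 0, -0.02], "roll": 0}
    - {"jaw": 88, "offset": [0, 0, -0.02], "roll": 0}
    - {"jaw": 88, "offset": [0, 0, -0.02], "roll": 0}
  force: 5

```text
time: 8.18
tool_pos: [0.5211, 0.1317, 0.0834]
orientation: [-0.0, 0.174, 0.985, -0.0]
ft_force: [-0.1, 0.8, -0.3]
opening: 0.0868
gripper_force: 0.0
```

jog_arm:
  increments:
    - {"jaw": 88, "offset": [0, 0, 0], "roll": 0}
    - {"jaw": 88, "offset": [0, 0, 0], "roll": 0}
    - {"jaw": 88, "offset": [0, 0, -0.3], "roll": 0}
    - {"jaw": 88, "offset": [0, 0, -0.8], "roll": 0}
    - {"jaw": 88, "offset": [0, 0, -1.4], "roll": 0}
    - {"jaw": 88, "offset": [0, 0, -2.2], "roll": 0}
    - {"jaw": 88, "offset": [0, 0, -3.0], "roll": 0}
    - {"jaw": 88, "offset": [0, 0, -3.8], "roll": 0}
    - {"jaw": 88, "offset": [0, 0, -4.2], "roll": 0}

```text
time: 8.93
tool_pos: [0.5225, 0.1318, 0.2133]
orientation: [0.002, 0.173, 0.985, 0.001]
ft_force: [0.3, 1.1, 0.4]
opening: 0.0881
gripper_force: 0.0
```

```bash
python3 -c "
from h import *
go((.5063,-.1735,.20),np.radians(-5.3))"
```

```text
units [-2.966 -9.75   0.438] pos [0.5225 0.1318 0.2133] yaw_y deg 70.02 tilt [0.0049 0.0002]
roll units 12.554
```

jog_arm:
  increments:
    - {"jaw": 88, "offset": [-2.97, -9.75, 0.4], "roll": 12.55}
    - {"jaw": 88, "offset": [-2.97, -9.75, 0.4], "roll": 12.55}
    - {"jaw": 88, "offset": [-2.97, -9.75, 0.4], "roll": 12.55}
    - {"jaw": 88, "offset": [-2.97, -9.75, 0.4], "roll": 12.55}
    - {"jaw": 88, "offset": [-2.97, -9.75, 0.4], "roll": 12.55}
    - {"jaw": 88, "offset": [-2.97, -9.75, 0.4], "roll": 12.55}
    - {"jaw": 88, "offset": [-2.97, -9.75, 0.4], "roll": 12.55}
    - {"jaw": 88, "offset": [-2.97, -9.75, 0.4], "roll": 12.55}
    - {"jaw": 88, "offset": [-2.97, -9.75, 0.4], "roll": 12.55}
    - {"jaw": 88, "offset": [-2.97, -9.75, 0.4], "roll": 12.55}
    - {"jaw": 88, "offset": [-2.97, -9.75, 0.4], "roll": 12.55}
    - {"jaw": 88, "offset": [-2.97, -9.75, 0.4], "roll": 12.55}

```text
time: 9.93
tool_pos: [0.5046, -0.1739, 0.1972]
orientation: [-0.0, 0.74, 0.673, -0.0]
ft_force: [-0.3, -0.6, 0.0]
opening: 0.088
gripper_force: 0.0
```

jog_arm:
  increments:
    - {"jaw": 88, "offset": [0, 0, 0], "roll": 0}
    - {"jaw": 88, "offset": [0, 0, 0], "roll": 0}
    - {"jaw": 88, "offset": [0, 0, 0], "roll": 0}

```text
time: 10.18
tool_pos: [0.5049, -0.1735, 0.1974]
orientation: [-0.0, 0.738, 0.674, -0.0]
ft_force: [-0.1, -0.3, 1.0]
opening: 0.0881
gripper_force: 0.0
```

```bash
python3 -c "
from h import *
go((.5063,-.1735,.122),np.radians(-5.3))
t,s=snap('top'),snap('side')
from scipy.optimize import least_squares as L
for n,S_ in(('top',t),('side',s)):
    P=cloud(S_); d=np.hypot(P[:,0]-.52,P[:,1]-.132)
    q=P[(P[:,2]>.117)&(P[:,2]<.126)&(d<.035)]
    if len(q)>20: print(n,'cantop',len(q),q.mean(0),(q.min(0)+q.max(0))/2,np.ptp(q,0))
    q=P[(P[:,2]>.055)&(P[:,2]<.115)&(d<.035)]
    if len(q)>20: print(n,'cyl',len(q),L(lambda p:np.hypot(q[:,0]-p[0],q[:,1]-p[1])-.022,(.52,.132),loss='soft_l1',f_scale=.002).x)
    q=P[(P[:,2]>.044)&(P[:,2]<.05)&(d<.045)]; print('pad',len(q),(q.min(0)+q.max(0))/2)
a=cv2.resize(t['color'][190:270,170:270,::-1],None,fx=4,fy=4,interpolation=2);b=cv2.resize(s['color'][150:230,190:290,::-1],None,fx=4,fy=4,interpolation=2)
cv2.imwrite('pics/stand.png',np.clip(np.hstack([a,b])*1.6,0,255).astype(np.uint8))
cv2.imwrite('pics/side2.png',s['color'][:,:,::-1])"
```

```text
units [0.004 0.047 2.513] pos [ 0.5049 -0.1735  0.1974] yaw_y deg -5.18 tilt [-0. -0.]
roll units 0.02
top cantop 387 [0.51979492 0.13066031 0.12044814] [0.51926653 0.13101842 0.12068078] [0.04172518 0.04245141 0.00722737]
top cyl 123 [0.52013702 0.13114594]
pad 168 [0.52101341 0.133311   0.04693916]Traceback (most recent call last):
  File "<string>", line 12, in <module>
    q=P[(P[:,2]>.044)&(P[:,2]<.05)&(d<.045)]; print('pad',len(q),(q.min(0)+q.max(0))/2)
                                                                  ~~~~~^^^
    return umr_minimum(a, axis, None, out, keepdims, initial, where)
ValueError: zero-size array to reduction operation minimum which has no identity
```

The depth data puts the can upright at (0.520, 0.131), with its top at about 0.121 m, standing on the raised pad. Next is the descent onto the tab.

jog_arm:
  increments:
    - {"jaw": 88, "offset": [0, 0.05, 0.6], "roll": 0}
    - {"jaw": 60, "offset": [0, 0.05, 1.2], "roll": 0}
    - {"jaw": 40, "offset": [0, 0.05, 1.8], "roll": 0}
    - {"jaw": 40, "offset": [0, 0.05, 2.3], "roll": 0}
    - {"jaw": 40, "offset": [0, 0.05, 2.5], "roll": 0}
    - {"jaw": 40, "offset": [0, 0.05, 2.5], "roll": 0}
    - {"jaw": 40, "offset": [0, 0.05, 2.5], "roll": 0}

```text
time: 10.87
tool_pos: [0.5066, -0.1738, 0.1227]
orientation: [0.0, 0.739, 0.674, 0.0]
ft_force: [0.1, -0.1, 0.3]
opening: 0.0503
gripper_force: 0.0
```

```bash
python3 -c "
from h import *
go((.5063,-.1735,.122),np.radians(-5.3))
print(status.state()['ft_force'])
s=snap('side')
cv2.imwrite('pics/tab.png',np.clip(cv2.resize(s['color'][160:320,200:400,::-1],None,fx=3.6,fy=3.6,interpolation=2)*1.6,0,255).astype(np.uint8))"
```

```text
units [ 0.011 -0.009  0.023] pos [ 0.5066 -0.1738  0.1227] yaw_y deg -5.27 tilt [0. 0.]
roll units 0.006
[ 0.12915781 -0.14820159  0.31142937]
```

View pics/tab.png

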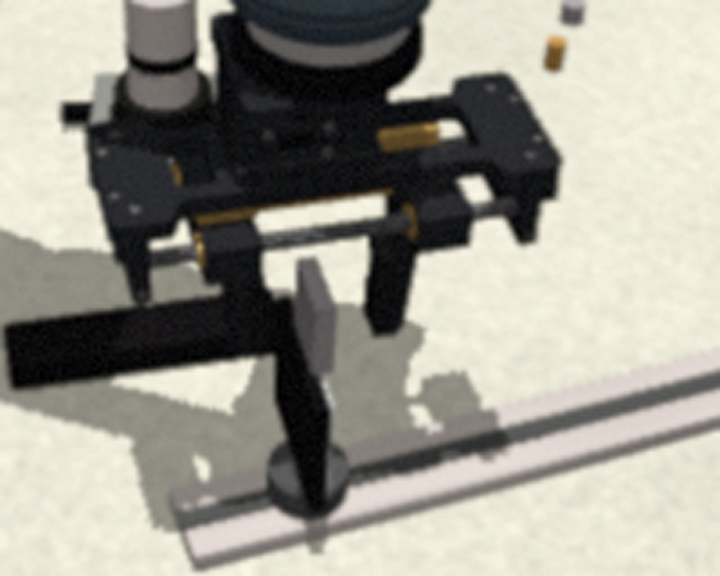

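The fingers at (245,280) and (388,290) straddle the tab at (316,315), and the can stands upright on the pad at (165,60). Closing now.

jog_arm:
  increments:
    - {"jaw": 5, "offset": [0, 0, 0], "roll": 0}
    - {"jaw": 5, "offset": [0, 0, 0], "roll": 0}
    - {"jaw": 5, "offset": [0, 0, 0], "roll": 0}
    - {"jaw": 5, "offset": [0, 0, 0], "roll": 0}
    - {"jaw": 5, "offset": [0, 0, 0], "roll": 0}
    - {"jaw": 5, "offset": [0, 0, 0], "roll": 0}
    - {"jaw": 5, "offset": [0, 0, 0], "roll": 0}
    - {"jaw": 5, "offset": [0, 0, 0], "roll": 0}
    - {"jaw": 5, "offset": [0, 0, 0], "roll": 0}
    - {"jaw": 5, "offset": [0, 0, 0], "roll": 0}
  force: 25

```text
time: 11.75
tool_pos: [0.5068, -0.1739, 0.1226]
orientation: [0.0, 0.739, 0.674, 0.0]
ft_force: [2.5, 0.2, 1.6]
opening: 0.01
gripper_force: 25.0
```

```bash
python3 -c "
from h import *
st=status.state(); print(st['opening'],st['gripper_force'],st['ft_force'],st['torque'])
for pv in((.5063,-.1735),(.5058,-.175),(.5066,-.172)):
  a=np.arctan2(.1315+.1735*0-pv[1],.5205-pv[0]); print(a,np.degrees((a+.004)/2))
go((.5063,-.1735,.122),np.radians(43.8))"
```

```text
0.010047405217743595 24.998446335084736 [2.49827632 0.19283997 1.57646593] [-0.02441532 -0.26480671 -0.05506792]
1.5242725451555679 43.781783391565284
1.5228722017057363 43.741666506793216
1.5250292969198074 43.80346273268028
units [ 0.013 -0.016  0.02 ] pos [ 0.5068 -0.1739  0.1226] yaw_y deg -5.29 tilt [ 0.0008 -0.0003]
roll units -8.181
```

jog_arm:
  increments:
    - {"jaw": 5, "offset": [0, 0, 0], "roll": -0.4}
    - {"jaw": 5, "offset": [0, 0, 0], "roll": -1.0}
    - {"jaw": 5, "offset": [0, 0, 0], "roll": -1.6}
    - {"jaw": 5, "offset": [0, 0, 0], "roll": -2.2}
    - {"jaw": 5, "offset": [0, 0, 0], "roll": -2.8}
    - {"jaw": 5, "offset": [0, 0, 0], "roll": -3.4}
    - {"jaw": 5, "offset": [0, 0, 0], "roll": -4.0}
    - {"jaw": 5, "offset": [0, 0, 0], "roll": -4.6}
    - {"jaw": 5, "offset": [0, 0, 0], "roll": -5.2}
    - {"jaw": 5, "offset": [0, 0, 0], "roll": -5.8}
    - {"jaw": 5, "offset": [0, 0, 0], "roll": -6.2}
    - {"jaw": 5, "offset": [0, 0, 0], "roll": -6.2}

```text
time: 12.75
tool_pos: [0.5074, -0.1737, 0.1226]
orientation: [0.001, 0.485, 0.875, 0.0]
ft_force: [4.6, 1.0, 0.3]
opening: 0.0099
gripper_force: 25.0
```

jog_arm:
  increments:
    - {"jaw": 5, "offset": [0, 0, 0], "roll": -0.4}
    - {"jaw": 5, "offset": [0, 0, 0], "roll": -0.9}
    - {"jaw": 5, "offset": [0, 0, 0], "roll": -1.4}
    - {"jaw": 5, "offset": [0, 0, 0], "roll": -1.8}
    - {"jaw": 5, "offset": [0, 0, 0], "roll": -1.98}
    - {"jaw": 5, "offset": [0, 0, 0], "roll": -1.98}
    - {"jaw": 5, "offset": [0, 0, 0], "roll": -1.98}
    - {"jaw": 5, "offset": [0, 0, 0], "roll": -1.98}
    - {"jaw": 5, "offset": [0, 0, 0], "roll": -1.98}

```text
time: 13.5
tool_pos: [0.5075, -0.1736, 0.1226]
orientation: [0.001, 0.392, 0.92, 0.001]
ft_force: [6.8, 1.0, -0.4]
opening: 0.0098
gripper_force: 25.0
```

```bash
python3 -c "
from h import *
st=status.state(); print(st['time'],st['opening'],st['gripper_force'],st['ft_force'],st['torque'])
go((.5063,-.1735,.122),np.radians(43.8))
t,s=snap('top'),snap('side')
for n,S_ in(('top',t),('side',s)):
    P=cloud(S_); d=np.hypot(P[:,0]-.52,P[:,1]-.132)
    q=P[(P[:,2]>.117)&(P[:,2]<.126)&(d<.035)]
    if len(q): print(n,'cantop',len(q),(q.min(0)+q.max(0))/2)
    q=P[(P[:,2]>.06)&(P[:,2]<.108)&(np.hypot(P[:,0]-.506,P[:,1]+.1735)<.045)]
    if len(q)>15:
        w=np.linalg.svd(q[:,:2]-np.median(q[:,:2],0),full_matrices=False); print(n,'mirror',len(q),q.mean(0),w[1],'y-dir deg',np.degrees(np.arctan2(w[2][0][1],w[2][0][0])))
cv2.imwrite('pics/fin.png',np.clip(cv2.resize(s['color'][140:320,180:400,::-1],None,fx=3.3,fy=3.3,interpolation=2)*1.6,0,255).astype(np.uint8))"
```

```text
13.5 0.009824068375860001 25.00062579056248 [ 6.77249243  0.96324792 -0.36654031] [ 0.2479386  -0.86881028 -0.07577101]
units [ 0.031 -0.027  0.02 ] pos [ 0.5075 -0.1736  0.1226] yaw_y deg 43.79 tilt [0.0025 0.0001]
roll units -0.002
top cantop 389 [0.51936651 0.13137071 0.12149892]
side cantop 177 [0.51933516 0.13077803 0.12132401]
side mirror 783 [ 0.50263321 -0.18218564  0.08269744] [0.62999923 0.0277357 ] y-dir deg -46.016740149438505
```

View pics/fin.png

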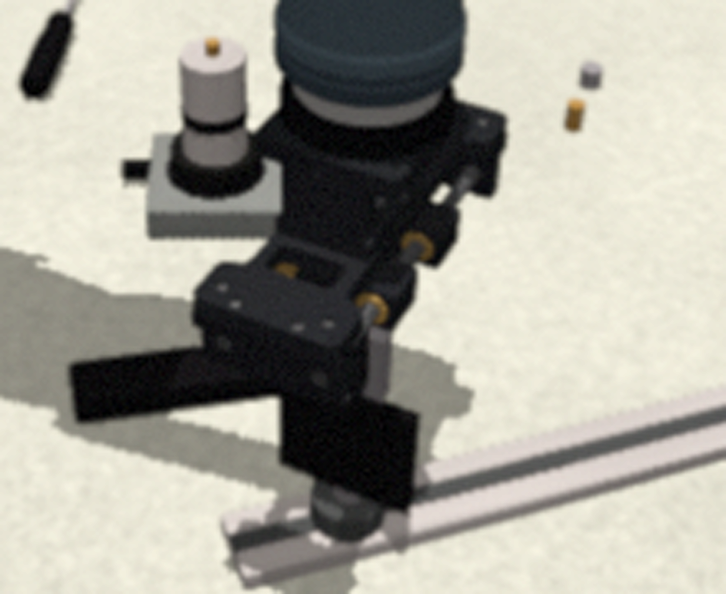

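The picture shows the can upright and centred on the raised pad at (213,110), with the mirror held turned at (350,450). The cloud fit gives the mirror normal at 44.0° and the gripper reads 43.8°, against a wanted angle of about 43.8°. Handing in.

```bash
python3 -c "
from h import *
print(order.sign_off())"
```

```text
the job is handed in; nothing more can be done
None
```

The job is handed in, though no verdict came back: the can was pressed to the pad's stop and now stands upright on the raised pad, and the gripper is holding the mirror at 43.8°, within about 0.2° of the angle that aims the view at the can.

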